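Demould a shoe heel and nest it in the nailing jig

TASK

Lift the black moulded shoe heel out of the open aluminium mould, which leaves only its long sides free for the fingers, and stand it upright on the round steel plate. Let go, take it up again another way (the grey jig leaves only its ends free) and lower it into the jig's tapered pocket, same way round as the pocket, until it is fully home; leave it there. Never let the heel fall or tip over, and leave the other things on the bench where they are.

Things in the scene. Friction and masses are not known exactly. Their poses are not given: they have to be found in the camera images.
- heel: black hard-rubber heel block, 50 mm high, 0.11 kg. Origin: centre of its underside (foot), z up; stands steadily on its foot. From above 60 mm long (x) by 46 mm wide (y), +x end square, the corners of the -x end cut off by 12 mm (flat of 22 mm left). Sides vertical from 28 to 50 mm height, below tapering to a 44 x 32 mm foot. Starts in the mould, axes parallel to the mould's.
- mould: open aluminium mould block, 104 (x) by 92 (y) mm, 60 mm high, fixed. Origin: centre of its underside. The cavity is centred. In the middle of each long side (+y, -y) its wall is cut away: a finger notch 42 mm wide (x within 21 mm), out to the block's edge, its bottom 26 mm above the origin. The ends (x) are walled to 2 mm below the heel's top, so it cannot be taken by its ends here.
- mould_floor (a point): centre of the mould's cavity floor, 12 mm above the mould's origin, where the heel's origin is at the start. Axes as the mould's. The heel has about 1 mm clearance all round, growing above.
- plate: round dark steel plate, 120 mm diameter, 10 mm thick, fixed flat on the bench. Origin: centre of its underside; its top is 10 mm higher.
- jig: grey nailing jig, base 96 (x) by 92 (y) mm, 66 mm high, fixed. Origin: centre of its underside. Its centred pocket matches the heel's taper: +x end square, -x end with cut corners; the wrong way round the heel stays high. Two cheeks (x from -20 to 22 mm) stand along the +y and -y sides up to 4 mm below the nested heel's top; the +x and -x ends are open for fingers down to 34 mm above the origin.
- jig_floor (a point): centre of the jig's pocket floor, 20 mm above the jig's origin: here lies the origin of the fully nested heel, with its x axis along this x. The lowest 14 mm of the pocket close round the foot (1 mm clearance below, 5 mm for the foot at that rim); the cheeks leave 1 to 3 mm beside the heel.
- wax_tin: bystander: small tin, 42 mm diameter, 30 mm high. Origin: centre of its underside.
- nail_cup: bystander: small steel cup, 44 mm diameter, 30 mm high. Origin: centre of its underside.
- hammer: bystander: hammer 240 mm long, lying on the bench.
- shoe_brush: bystander: brush lying on the bench.
- glue_bottle: bystander: white bottle, 54 mm diameter, 125 mm high, standing. Origin: centre of its underside.
- heel_lift: bystander: flat black rubber heel lift, 60 x 46 x 7 mm, lying on the bench. Origin: centre of its underside.
- screwdriver: bystander: screwdriver 170 mm long, lying on the bench.
Not all that is in view belongs to the job. Several things have the shape of the heel; the one meant has the colours described above. What is shaped like the mould but turquoise is not meant.

How it is judged:
On the way, in this order (a step that is already met when the one before it is completed fails the run):
1. the heel has been lifted clear of the mould (z of heel in the frame of mould above 0.06 m), for 0.1 s.
2. the heel stands upright and released on the round plate (horizontal distance between heel and plate below 0.06 m and z of heel in the frame of plate between 0.0075 and 0.0125 m and linear speed of heel below 0.02 m/s and angle between heel's own z axis and vertical below 0.08 rad and contact force between heel and the fingers below 0.1 N), for 0.3 s.
3. the heel has been taken up again from the plate (z of heel in the frame of plate above 0.03 m and contact force between heel and the fingers above 0.5 N), for 0.1 s.
At the end, for the whole second after the job is handed in: The heel is nested in the jig, released and at rest: its origin within 3 mm horizontally of the jig's axis and 18 to 22 mm above the jig's origin (20 mm is fully home), its x axis within 0.08 rad of the jig's and upright within 0.08 rad (horizontal distance between heel and jig below 0.003 m and z of heel in the frame of jig between 0.018 and 0.022 m and angle between the x axis of heel and the x axis of jig, either way round below 0.08 rad and linear speed of heel below 0.02 m/s and angle between heel's own z axis and vertical below 0.08 rad and contact force between heel and the fingers below 0.1 N); the robot touches nothing.
It fails at once if the heel falls (moves faster than 0.45 m/s while not held) (contact force between heel and the fingers below 0.1 N and linear speed of heel above 0.45 m/s).
It fails at once if the heel tips over (more than 0.6 rad) (angle between heel's own z axis and vertical above 0.6 rad).
It fails at once if a bystander has been moved by more than 30 mm (distance of any of wax_tin, nail_cup, hammer, shoe_brush, glue_bottle, heel_lift, screwdriver from where it was at the start of the episode above 0.03 m).
It also fails if it takes over 59 s, if anything falls off the work surface, if the arm or the gripper's body presses on something with over 40 N, if the wrist force passes 120 N, or if a joint passes its speed limit or range.

ROBOT

A 7-joint arm with a two-finger parallel gripper is mounted at the origin on the work surface. World frame = base frame: x ahead of the robot, y to its left, z up, the work surface at z = 0. Lengths are in m, angles in rad, forces in N, time in s.
With the tool pointing down it reaches from about 0.425 to 0.925 m from the base axis. Payload 6.8 kg.
Tool frame: the origin (TCP) lies midway between the tips of the shut fingers; the grasp point (between the pads) lies 19 mm behind it; z points along the fingers, y is the direction in which the jaws open and shut (so a half turn about z gives the same grasp; the last joint's range is limited). The gripper opens to 85 mm and grips with 20 to 120 N. Pads are 22 mm wide; open, the fingers measure 114 mm over their backs; the gripper's body (76 mm by 85 mm) begins 54 mm behind the grasp point. The pads swing forward as they close: fully open they stand 13 mm farther back than shut.
Start: joints at [1.157, 0.477, 0.022, 1.555, -0.011, 1.109, -0.083], TCP at [0.203, -0.644, 0.231] pointing down, gripper open.
Joint ranges: [-2.96, 2.96], [-0.34, 2.1], [-1.41, 1.46], [0.24, 2.44], [-1.37, 4.51], [0.17, 1.92], [-2.96, 2.96]. Speed limits (rad/s): [2.39, 2.39, 3.14, 3.14, 3.14, 3.14, 3.14].

INTERFACE

Orientations are given as a unit quaternion [w, x, y, z].
In Python, from station import bot gives the robot as it stands.
- The arm moves only by the shell command python3 -m jog 'ROWS' [FORCE]. ROWS is JSON, a list of rows, each a list of 3 entries, a list of its own where there are three numbers: the shift along the tool's x, y, z in mm, then the turn, a rotation vector about the tool's x, y, z in degrees, then the closure, from -1 (fully open) to 1 (shut). A call has 1 to 12 rows; each row shifts and turns the commanded pose from where the row before left it, along the tool's axes as they then stand; what a row does not reach is not made up. A row lasts 1/8 s, in which the tool goes at most 62.5 mm and 10.7 degrees, less where a joint would pass 70% of its speed; a pose out of reach is approached as far as the arm can. A call is refused whole if a number of a shift passes 62.5 or a number of a turn 10.7, either way. A call with a gripper value outside its range is refused whole. The fingers move at their own pace and stop on an object; FORCE is the grip in N (left out, the last holds). Time passes only in rows, so rows that do not move let the fingers close. It gives the time, the measured TCP pose, the force and the opening at its end, in the units of the state.
- bot.get_obs(): the state, without advancing time (a new reading comes with each control period).
- bot.read_camera(name): name is "scene" or "top"; returns (picture, depth): 400x640x3 uint8, red, green, blue; 400x640 float32, m along the optical axis (not along the pixel's ray), 0 where there is no reading.
- bot.camera_info(name): a dict with "fx", "fy", "cx", "cy" (pixels), "k1" (the pictures are not rectified: a ray, as slopes to the right and down, at radius r is drawn at 1 + k1 r^2 times it, then the intrinsics apply), "world_from_camera" (4x4, takes a point from camera to world coordinates). Camera axes: x right, y up, looking along -z (the intrinsics and any distortion apply to the point x, -y, -z); pixel columns grow to the right and rows downward; lengths in m; the calibration is good to about 2 mm. A picture is of the moment at which its call begins. camera_info takes no time and is no camera call.
- bot.hand_in(): hands the job in, once; it reports no verdict.
Trained networks look in the newest picture that a camera, given by its name, has taken for a name from the list of things; names that differ only in an ending like _2 or _b are one class to them, and where a whole thing is asked for, a point or a joint stands for the part that bears it (a point fixed in the world has none). Each returns a list of dicts, best first, with "score" (0 to 1); they miss things now and then, are a little off and sometimes report something else, mostly with a low value. They report only what shows in the picture. A call takes as long as a camera call. They do not tell look-alikes from the thing itself.
- bot.find_in(camera, thing): "xy" ([column, row] as shares, 0 to 1, of the picture: columns of its width, rows of its height, amid what is visible of it).
- bot.cut_out(camera, thing): "pixels" (400x640 bool, what is visible of it) and "xy" ([column, row] as shares, 0 to 1, of the picture: columns of its width, rows of its height, amid what is visible of it).
- bot.landmark_of(camera, thing): "xy" ([column, row] as shares, 0 to 1, of the picture: columns of its width, rows of its height: a listed point, or the origin of a listed thing).
The state is a dict: "t": time; "q": joint angles; "joint_vel": joint speeds; "joint_torque": joint torques, N m; "eef_pos": TCP position; "tool_rot": TCP orientation; "contact_force": force on the tool from outside, world axes, zero at the start; "torque": the same for the moment, N m; "gripper_width": opening from 0.0 (shut) to 1.0 (fully open).
Only numpy, scipy, OpenCV 4.12 (cv2) and the standard library are available. Lean on these libraries where they do the work, as an engineer would, in place of code of your own. Each camera call takes 0.05 s, during which the arm holds its last target.

## Working session

There is one attempt and no reset: what is moved stays moved. The work goes in short steps, Python scripts to look and compute and a shell command to move; the robot and the scene stay as the last step left them, time stands still between calls to the robot, and variables do not carry over. Pictures are saved under pics/ and viewed, and the job is handed in when it is done.

```bash
ls; mkdir -p pics; python3 - <<'E'
from station import bot
import cv2
o=bot.get_obs();print(o)
for c in("scene","top"):
    im,d=bot.read_camera(c);cv2.imwrite(f"pics/{c}0.png",im[:,:,::-1]);import numpy as np;np.savez(f"{c}0.npz",im=im,d=d)
    print(bot.camera_info(c))
E
```

```text
pics
{'t': 0.0, 'q': array([ 1.15691944,  0.47777974,  0.02233707,  1.55644742, -0.01152898,
        1.10930362, -0.08312118]), 'joint_vel': array([-0.00140611,  0.00262609,  0.00032762,  0.00015616, -0.00081557,
       -0.00171776, -0.00201284]), 'joint_torque': array([ 5.14576386e-04, -5.96445072e+01,  1.60792798e+00, -2.81198877e+01,
        1.24654241e-02,  9.37950157e-03,  1.05712346e-07]), 'eef_pos': array([ 0.20301548, -0.64312627,  0.23034102]), 'tool_rot': array([-8.84947399e-04,  9.88335675e-01,  1.52288460e-01, -1.90468642e-04]), 'contact_force': array([ 0.01008788, -0.11004768,  0.00758128]), 'torque': array([-0.04614712, -0.03195362, -0.04286069]), 'gripper_width': 1.0009381948661313}
{'fx': 391.9519004547486, 'fy': 391.9519004547486, 'cx': 325.630155308928, 'cy': 197.84757476918077, 'k1': 0.01768132366986086, 'world_from_camera': array([[-0.33499766, -0.81314805,  0.47599035,  1.01502953],
       [ 0.94220605, -0.29174845,  0.16471372,  0.14518962],
       [ 0.00493281,  0.50365969,  0.86388806,  0.88831743],
       [ 0.        ,  0.        ,  0.        ,  1.        ]])}
{'fx': 403.4578085063196, 'fy': 403.4578085063196, 'cx': 312.7201647304166, 'cy': 201.63505385756994, 'k1': -0.07890512623369676, 'world_from_camera': array([[-3.76113284e-04,  9.95188431e-01, -9.79788045e-02,
         4.10528235e-01],
       [-9.99771931e-01,  1.71790918e-03,  2.12869596e-02,
         1.36774266e-02],
       [ 2.13528546e-02,  9.79644649e-02,  9.94960813e-01,
         1.25868506e+00],
       [ 0.00000000e+00,  0.00000000e+00,  0.00000000e+00,
         1.00000000e+00]])}
```

View pics/scene0.png

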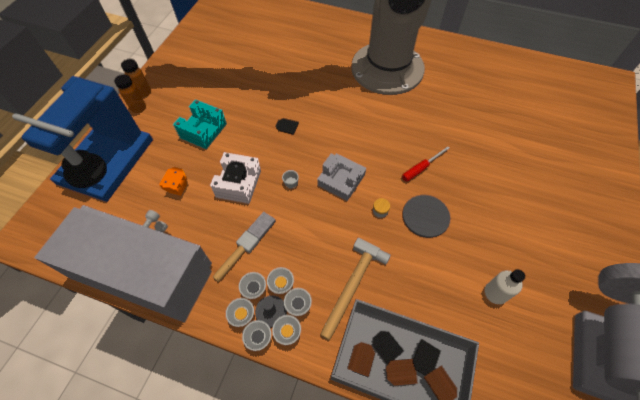

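View pics/top0.png

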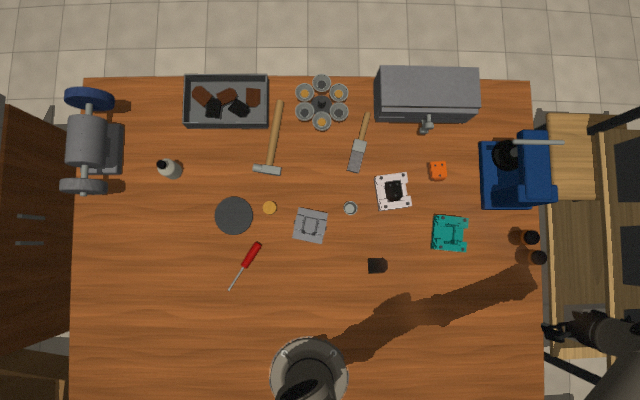

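Candidates for the heel in the top image: black block in the pale aluminium mould at (393,190), black flat piece at (376,266), which is the lift, and black/brown ones in the tray at (215,105) and (238,108). The orange one at (437,170) is not black. The one in the aluminium mould fits. I'll confirm it in a crop.

```bash
cat > h.py <<'E'
import numpy as np,cv2
from station import bot
def cam(c):
    i=bot.camera_info(c);return i
def pts(c,d):
    i=cam(c);v,u=np.mgrid[0:400,0:640].astype(float)
    x=(u-i['cx'])/i['fx'];y=(v-i['cy'])/i['fy']
    xu,yu=x.copy(),y.copy()
    for _ in range(20):
        r2=xu**2+yu**2;xu=x/(1+i['k1']*r2);yu=y/(1+i['k1']*r2)
    P=np.stack([xu*d,-yu*d,-d,np.ones_like(d)],-1)@i['world_from_camera'].T
    return P[...,:3]
def proj(c,p):
    i=cam(c);p=np.atleast_2d(p);q=(np.c_[p,np.ones(len(p))]@np.linalg.inv(i['world_from_camera']).T)
    x=q[:,0]/-q[:,2];y=-q[:,1]/-q[:,2];s=1+i['k1']*(x*x+y*y)
    return np.c_[x*s*i['fx']+i['cx'],y*s*i['fy']+i['cy']]
def ray(c,uv,z):
    i=cam(c);u,v=uv;x=(u-i['cx'])/i['fx'];y=(v-i['cy'])/i['fy'];a,b=x,y
    for _ in range(20):
        r2=a*a+b*b;a=x/(1+i['k1']*r2);b=y/(1+i['k1']*r2)
    W=i['world_from_camera'];dr=W[:3,:3]@[a,-b,-1];o=W[:3,3]
    return o+dr*(z-o[2])/dr[2]
E
python3 - <<'E'
from h import *
for c in("top","scene"):
    z=np.load(f"{c}0.npz");P=pts(c,z['d'])
    for t in ["heel","mould","plate","jig","wax_tin","nail_cup","heel_lift","glue_bottle"]:
        for r in bot.cut_out(c,t)[:5]:
            m=r['pixels'];Q=P[m&(z['d']>0)]
            print(c,t,round(r['score'],2),(np.array(r['xy'])*[640,400]).round(1),m.sum(),np.median(Q,0).round(3),"ztop",np.percentile(Q[:,2],[5,95]).round(3))
    for t in ["mould","mould_floor","jig_floor","jig","plate","heel"]:
        print(c,t,[(round(r['score'],2),(np.array(r['xy'])*[640,400]).round(1).tolist()) for r in bot.landmark_of(c,t)[:3]])
im=np.load("top0.npz")['im'][:,:,::-1]
a=cv2.resize(im[160:260,280:480],None,fx=4,fy=4,interpolation=cv2.INTER_CUBIC)
cv2.imwrite("pics/crop_top.png",a)
im=np.load("scene0.npz")['im'][:,:,::-1]
a=cv2.resize(im[130:220,200:400],None,fx=4,fy=4,interpolation=cv2.INTER_CUBIC)
cv2.imwrite("pics/crop_scene.png",a)
E
```

```text
top heel 0.78 [437.9 170.7] 318 [ 0.627 -0.396  0.049] ztop [0.032 0.053]
top heel 0.66 [394.3 190.2] 303 [ 0.564 -0.254  0.061] ztop [0.052 0.065]
top mould 0.9 [445.7 232.8] 1143 [ 0.435 -0.431  0.036] ztop [0.01  0.062]
top mould 0.66 [386.  197.7] 843 [ 0.559 -0.243  0.057] ztop [0.013 0.063]
top mould 0.35 [359.2 150.3] 599 [ 0.7   -0.158  0.017] ztop [0.011 0.022]
top plate 0.8 [232.8 216.4] 1130 [0.491 0.234 0.01 ] ztop [0.005 0.013]
top plate 0.16 [374.4 262.8] 265 [ 0.337 -0.209  0.006] ztop [0.002 0.011]
top jig 0.91 [311.3 224.6] 936 [ 0.459 -0.004  0.033] ztop [0.018 0.067]
top wax_tin 0.48 [268.8 207.6] 115 [0.515 0.121 0.029] ztop [0.025 0.033]
top nail_cup 0.48 [352.3 205.7] 138 [ 0.515 -0.13   0.006] ztop [0.001 0.03 ]
top nail_cup 0.28 [386.5 194.4] 872 [ 0.559 -0.244  0.057] ztop [0.007 0.063]
top heel_lift 0.64 [379.  262.4] 287 [ 0.337 -0.212  0.006] ztop [0.001 0.011]
top glue_bottle 0.94 [169.6 168.4] 403 [0.624 0.416 0.082] ztop [0.003 0.125]
top mould [(0.87, [393.6, 194.0]), (0.64, [445.1, 232.3])]
top mould_floor [(0.93, [391.9, 191.8]), (0.69, [451.8, 237.6
[... 772 characters left out ...]
2  0.031] ztop [0.006 0.034]
scene nail_cup 0.55 [293.  179.1] 248 [ 0.507 -0.13   0.017] ztop [0.003 0.032]
scene heel_lift 0.62 [250.5 233.6] 1138 [ 0.708 -0.16   0.019] ztop [0.002 0.023]
scene heel_lift 0.57 [288.3 126.9] 279 [ 0.338 -0.211  0.008] ztop [0.003 0.011]
scene glue_bottle 0.53 [292.5 178.1] 221 [ 0.506 -0.13   0.019] ztop [0.004 0.032]
scene mould [(0.7, [236.7, 182.8]), (0.6, [203.1, 129.3])]
scene mould_floor [(0.7, [240.8, 178.8]), (0.68, [201.9, 128.5]), (0.58, [381.3, 210.1])]
scene jig_floor [(0.69, [340.7, 179.4])]
scene jig [(0.72, [343.7, 181.4]), (0.37, [494.6, 295.7])]
scene plate [(0.78, [426.9, 214.5])]
scene heel [(0.63, [178.3, 188.1]), (0.56, [238.2, 178.9])]
```

View pics/crop_top.png

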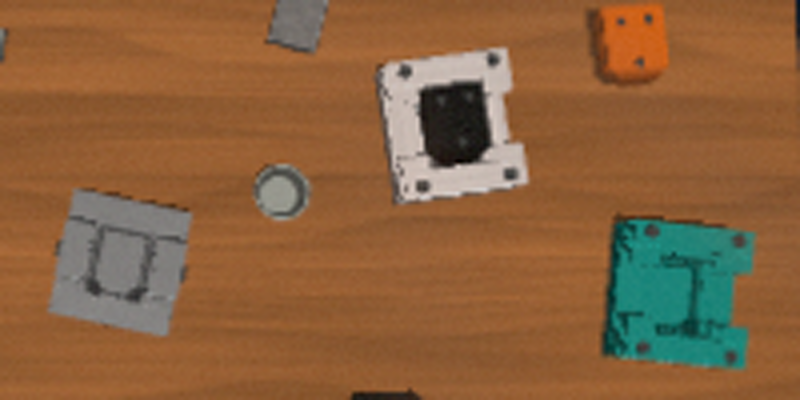

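View pics/crop_scene.png

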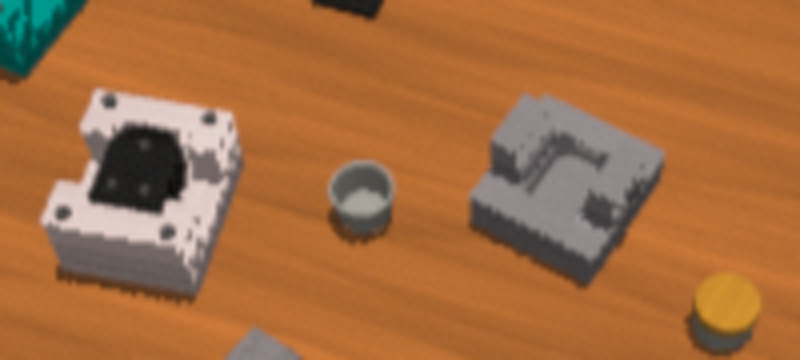

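```bash
cat > fit.py <<'E'
from h import *
from scipy.optimize import minimize
def heel_half(z): # full x,y size at height
    s=min(z/0.028,1);return (44+16*s)/2e3,(32+14*s)/2e3
def inoct(x,y,hx,hy,c):
    return (np.abs(x)<hx)&(np.abs(y)<hy)&~((x<0)&((-x-hx+c)+(np.abs(y)-hy+c)>c))
def h_mould(x,y):
    z=np.where((np.abs(x)<.052)&(np.abs(y)<.046),.060,0.)
    z=np.where((np.abs(x)<.021)&(np.abs(y)<.046)&(z>0),.026,z)
    z=np.where(inoct(x,y,.030,.023,.012),.062,z);return z
def h_jig(x,y):
    z=np.where((np.abs(x)<.048)&(np.abs(y)<.046),.034,0.)
    z=np.where((x>-.020)&(x<.022)&(np.abs(y)<.046)&(np.abs(y)>.0255),.066,z)
    t=inoct(x,y,.027,.021,.010);z=np.where(t,.027,z)
    z=np.where(inoct(x,y,.023,.017,.008),.020,z);return z
def h_plate(x,y): return np.where(x*x+y*y<.06**2,.010,0.)
def h_heel(x,y): return np.where(inoct(x,y,.030,.023,.012),.050,0.)
def surf(h,R=.085,s=.0008):
    g=np.arange(-R,R,s);x,y=np.meshgrid(g,g);z=h(x,y)
    P=[np.c_[x.ravel(),y.ravel(),z.ravel()]]
    for ax in (0,1):
        d=np.diff(z,axis=ax);I=np.argwhere(np.abs(d)>.001)
        for i,j in I:
            k=(i+1,j) if ax==0 else (i,j+1)
            a,b=sorted((z[i,j],z[k]));zz=np.arange(a,b,.001)
            P.append(np.c_[np.full(len(zz),(x[i,j]+x[k])/2),np.full(len(zz),(y[i,j]+y[k])/2),zz])
    return np.concatenate(P)
def render(c,S,p,z0=0):
    co,si=np.cos(p[2]),np.sin(p[2])
    W=np.c_[p[0]+co*S[:,0]-si*S[:,1],p[1]+si*S[:,0]+co*S[:,1],S[:,2]+z0]
    i=cam(c);dep=-(np.c_[W,np.ones(len(W))]@np.linalg.inv(i['world_from_camera']).T)[:,2]
    uv=proj(c,W).round().astype(int);D=np.full((400,640),9.)
    np.minimum.at(D,(uv[:,1].clip(0,399),uv[:,0].clip(0,639)),dep);return D
def fit(S,p0,data,zs=(0,),clip=.012,R=.075):
    def cost(p,c,d):
        D=render(c,S,p);m=(D<9)&(d>0);cu=proj(c,[[p0[0],p0[1],.03]])[0]
        v,u=np.mgrid[0:400,0:640];m&=np.hypot(u-cu[0],v-cu[1])<R*420/1.25+4
        e=D[m]-d[m];e=e-np.median(e);return np.minimum(np.abs(e),clip).mean()
    out={}
    for c,d in data.items():
        f=lambda q:cost([q[0]/1e3,q[1]/1e3,q[2]/100],c,d)
        best=None
        for dy in (-.08,0,.08):
            x0=np.array([p0[0]*1e3,p0[1]*1e3,(p0[2]+dy)*100])
            r=minimize(f,x0,method='Nelder-Mead',options=dict(initial_simplex=x0+np.array([[0,0,0],[6,0,0],[0,6,0],[0,0,6]]),maxfev=150,xatol=.1,fatol=1e-6))
            if best is None or r.fun<best.fun:best=r
        out[c]=best;print(c,best.x.round(2),best.fun*1e3)
    return out
E
cat > f0.py <<'E'
from fit import *
data={c:np.load(f"{c}0.npz")['d'] for c in("top","scene")}
for n,h,p in (("mould",h_mould,(.56,-.25,.14)),("jig",h_jig,(.46,-.003,-.2)),("plate",h_plate,(.492,.234,0))):
    print(n);fit(surf(h),p,data)
E
time python3 f0.py
```

```text
mould
top [ 565.41 -258.36   13.97] 2.5256538485813005
scene [ 561.35 -259.99   13.75] 1.9739968232583902
jig
top [459.93  -2.71 -20.06] 2.471525232480406
scene [457.46  -5.15 -21.32] 2.00749061370619
plateTraceback (most recent call last):
  File "f0.py", line 4, in <module>
    print(n);fit(surf(h),p,data)
             ~~~^^^^^^^^^^^^^^^^
  File "fit.py", line 45, in fit
    r=minimize(f,x0,method='Nelder-Mead',options=dict(initial_simplex=x0+np.array([[0,0,0],[6,0,0],[0,6,0],[0,0,6]]),maxfev=150,xatol=.1,fatol=1e-6))
    res = _minimize_neldermead(fun, x0, args, callback, bounds=bounds,
                               **options)
    fxr = func(xr)
    fx = function(np.copy(x), *(wrapper_args + args))
  File "fit.py", line 41, in <lambda>
    f=lambda q:cost([q[0]/1e3,q[1]/1e3,q[2]/100],c,d)
               ~~~~^^^^^^^^^^^^^^^^^^^^^^^^^^^^^^^^^^
  File "fit.py", line 36, in cost
    D=render(c,S,p);m=(D<9)&(d>0);cu=proj(c,[[p0[0],p0[1],.03]])[0]
  File "fit.py", line 32, in render
    uv=proj(c,W).round().astype(int);D=np.full((400,640),9.)
       ~~~~^^^^^
  File "h.py", line 14, in proj
    i=cam(c);p=np.atleast_2d(p);q=(np.c_[p,np.ones(len(p))]@np.linalg.inv(i['world_from_camera']).T)
  File "h.py", line 4, in cam
    i=bot.camera_info(c);return i
ValueError: time passes only in moves, steps and waits

real	0m32.413s
user	1m54.018s
sys	0m7.160s
```

```bash
python3 - <<'E'
s=open('h.py').read().replace("def cam(c):\n    i=bot.camera_info(c);return i","import functools\n@functools.lru_cache(None)\ndef cam(c):\n    return bot.camera_info(c)")
open('h.py','w').write(s)
E
python3 - <<'E'
from fit import *
data={c:np.load(f"{c}0.npz")['d'] for c in("top","scene")}
fit(surf(h_plate),(.492,.234,0),data)
def loop(x,y,hx,hy,c,z,n=None): return np.array([[hx,hy,z],[hx,-hy,z],[-hx+c,-hy,z],[-hx,-hy+c,z],[-hx,hy-c,z],[-hx+c,hy,z],[hx,hy,z]])
L={'mould':((.5654,-.2584,.139),(.5613,-.26,.138),[loop(0,0,.03,.023,.012,.062),loop(0,0,.052,.046,0,.06)]),
'jig':((.4599,-.0027,-.2),(.4575,-.005,-.213),[loop(0,0,.048,.046,0,.034),loop(0,0,.023,.017,.008,.02),loop(0,0,.027,.021,.010,.034)])}
rows=[]
for k,c in enumerate(("top","scene")):
    im=np.load(f"{c}0.npz")['im'][:,:,::-1].copy()
    for n,v in L.items():
        p=v[k];u0=proj(c,[[p[0],p[1],.03]])[0].astype(int)
        x0,y0=u0[0]-35,u0[1]-27
        a=cv2.resize(im[y0:y0+54,x0:x0+70],None,fx=5.5,fy=5.5,interpolation=cv2.INTER_CUBIC)
        co,si=np.cos(p[2]),np.sin(p[2])
        for l in v[2]:
            W=np.c_[p[0]+co*l[:,0]-si*l[:,1],p[1]+si*l[:,0]+co*l[:,1],l[:,2]]
            q=((proj(c,W)-[x0,y0]+.5)*5.5).round().astype(int)
            cv2.polylines(a,[q],False,(0,255,0),1)
        rows.append(a)
cv2.imwrite("pics/ov.png",np.vstack([np.hstack(rows[:2]),np.hstack(rows[2:])]))
E
```

```text
top [491.25 235.22   1.11] 2.2695435398557775
scene [490.29 231.13   7.67] 1.702750444743649
```

View pics/ov.png

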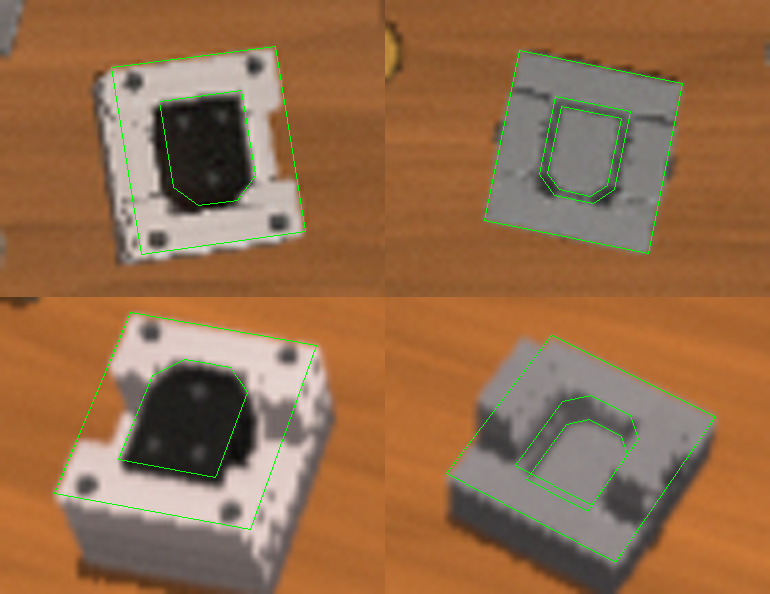

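```bash
cat > d.py <<'E'
import sys,numpy as np
from scipy.spatial.transform import Rotation as R
from station import bot
o=bot.get_obs();q=o['tool_rot'];r=R.from_quat([q[1],q[2],q[3],q[0]]);M=r.as_matrix()
print("t",round(o['t'],2),"pos",(o['eef_pos']*1e3).round(1),"yaw",np.degrees(np.arctan2(M[1,0],M[0,0])).round(2),"zax",M[:,2].round(4),"q",o['q'].round(2),"F",o['contact_force'].round(1),"w",round(o['gripper_width'],3))
if len(sys.argv)>4:
    p=np.array([float(a) for a in sys.argv[1:4]]);y=np.radians(float(sys.argv[4]))
    T=np.array([[np.cos(y),np.sin(y),0],[np.sin(y),-np.cos(y),0],[0,0,-1]]) 
    rv=np.degrees(R.from_matrix(M.T@T).as_rotvec());print("turn first (tool axes, deg)",rv.round(2))
    print("shift in final axes mm",(T.T@(p-o['eef_pos']*1e3)).round(1))
E
python3 d.py 563 -258 150 7.9
```

```text
t 1.5 pos [ 203.2 -643.7  231.3] yaw 17.52 zax [ 0. -0. -1.] q [ 1.16  0.48  0.02  1.56 -0.01  1.11 -0.08] F [ 0.  -0.3  0.6] w 0.996
turn first (tool axes, deg) [ 0.   -0.    9.62]
shift in final axes mm [ 409.4 -332.6   81.3]
```

```bash
python3 -m jog '[[[0,0,0],[0,0,9.6],-1],[[37,-30,0],[0,0,0],-1],[[37,-30,0],[0,0,0],-1],[[37,-30,0],[0,0,0],-1],[[37,-30,0],[0,0,0],-1],[[37,-30,0],[0,0,0],-1],[[37,-30,0],[0,0,0],-1],[[37,-30,0],[0,0,0],-1],[[37,-30,0],[0,0,0],-1],[[37,-30,0],[0,0,0],-1],[[37,-30,30],[0,0,0],-1],[[37,-30,40],[0,0,0],-1]]' 40; python3 d.py 563 -258 110 7.9
```

```text
t: 3.0
eef_pos: [0.5629, -0.2602, 0.1619]
tool_rot: [0.001, 0.998, 0.069, 0.002]
contact_force: [0.7, 0.3, 0.7]
gripper_width: 0.998
t 3.0 pos [ 562.9 -260.2  161.9] yaw 7.9 zax [ 0.0034 -0.0014 -1.    ] q [ 0.42  0.46 -0.12  1.75  0.07  0.93 -1.16] F [0.7 0.3 0.7] w 0.998
turn first (tool axes, deg) [ 0.11 -0.18 -0.  ]
shift in final axes mm [ 0.4 -2.1 51.9]
```

```bash
python3 -m jog '[[[0,0,20],[0,0,0],-1],[[0,0,20],[0,0,0],-1],[[0,0,0],[0,0,0],-1]]'; python3 - <<'E'
from h import *
o=[]
for c in("top","scene"):
    im,d=bot.read_camera(c);np.savez(f"{c}1.npz",im=im,d=d)
    u=proj(c,[[.563,-.258,.06]])[0].astype(int)
    o.append(cv2.resize(im[u[1]-40:u[1]+40,u[0]-40:u[0]+40,::-1],(400,400),interpolation=cv2.INTER_CUBIC))
cv2.imwrite("pics/g1.png",np.hstack(o))
E
python3 d.py 563 -258 32 7.9
```

```text
t: 3.38
eef_pos: [0.5598, -0.2603, 0.1198]
tool_rot: [-0.001, 0.998, 0.069, -0.002]
contact_force: [-1.3, 0.5, -0.5]
gripper_width: 0.997
t 3.48 pos [ 561.1 -261.1  121.9] yaw 7.9 zax [ 5.e-04 -3.e-04 -1.e+00] q [ 0.42  0.51 -0.12  1.78  0.07  0.85 -1.16] F [-0.8 -0.7  0.1] w 0.998
turn first (tool axes, deg) [ 0.02 -0.03  0.  ]
shift in final axes mm [ 2.3 -2.8 89.9]
```

View pics/g1.png

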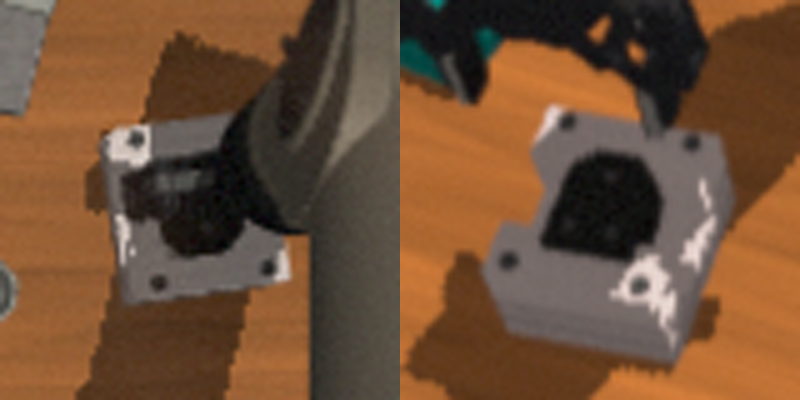

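```bash
python3 - <<'E'
from h import *
u=proj("scene",[[.563,-.258,.06]])[0].astype(int)
a=np.radians(7.9);y=np.array([np.sin(a),-np.cos(a),0]);t=np.array([.5611,-.2611,.135])
for s in(-.0425,.0425):
    p=proj("scene",[t+s*y])[0];print(s,(p-u+40)*5+[400,0])
E
```

```text
-0.0425 [651.22661641 121.74497578]
0.0425 [480.25200365  91.92044628]
```

The crop shows the black heel (cut corners toward −x) in the pale mould, with nothing in the finger notches. The projected finger tips match the picture at crop (651,122), so I descend.

```bash
python3 -m jog '[[[2,-3,0],[0,0,0],-1],[[0,0,20],[0,0,0],-1],[[0,0,20],[0,0,0],-1],[[0,0,20],[0,0,0],-1],[[0,0,15],[0,0,0],-1],[[0,0,8],[0,0,0],-1],[[0,0,5],[0,0,0],-1],[[0,0,0],[0,0,0],-1],[[0,0,0],[0,0,0],-1]]'; python3 d.py 563 -258 32 7.9
```

```text
t: 4.6
eef_pos: [0.5629, -0.2577, 0.0339]
tool_rot: [0.0, 0.998, 0.069, 0.001]
contact_force: [0.5, -0.4, -0.4]
gripper_width: 1.001
t 4.6 pos [ 562.9 -257.7   33.9] yaw 7.92 zax [ 1.1e-03 -4.0e-04 -1.0e+00] q [ 0.41  0.63 -0.11  1.83  0.1   0.69 -1.19] F [ 0.5 -0.4 -0.4] w 1.001
turn first (tool axes, deg) [ 0.03 -0.06  0.02]
shift in final axes mm [0.  0.3 1.9]
```

```bash
python3 -m jog '[[[0,0,0],[0,0,0],1],[[0,0,0],[0,0,0],1],[[0,0,0],[0,0,0],1],[[0,0,0],[0,0,0],1],[[0,0,0],[0,0,0],1],[[0,0,0],[0,0,0],1],[[0,0,0],[0,0,0],1],[[0,0,0],[0,0,0],1]]' 40; python3 d.py
```

```text
t: 5.6
eef_pos: [0.5628, -0.2576, 0.0338]
tool_rot: [0.0, 0.998, 0.069, 0.0]
contact_force: [-0.9, -0.1, 5.3]
gripper_width: 0.533
t 5.6 pos [ 562.8 -257.6   33.8] yaw 7.92 zax [ 7.e-04 -3.e-04 -1.e+00] q [ 0.41  0.63 -0.11  1.83  0.1   0.69 -1.19] F [-0.9 -0.1  5.3] w 0.533
```

```bash
python3 -m jog '[[[0,0,-4],[0,0,0],1],[[0,0,-8],[0,0,0],1],[[0,0,-8],[0,0,0],1],[[0,0,-8],[0,0,0],1],[[0,0,0],[0,0,0],1]]' 60; python3 d.py
```

```text
t: 6.22
eef_pos: [0.563, -0.2577, 0.0623]
tool_rot: [0.0, 0.998, 0.069, 0.001]
contact_force: [0.5, -0.3, -0.5]
gripper_width: 0.524
t 6.22 pos [ 563.  -257.7   62.3] yaw 7.92 zax [ 1.6e-03 -6.0e-04 -1.0e+00] q [ 0.41  0.59 -0.11  1.82  0.09  0.74 -1.18] F [ 0.5 -0.3 -0.5] w 0.524
```

```bash
python3 -m jog '[[[0,0,-15],[0,0,0],1],[[0,0,-20],[0,0,0],1],[[0,0,-25],[0,0,0],1],[[0,0,-25],[0,0,0],1],[[0,0,-15],[0,0,0],1],[[0,0,0],[0,0,0],1],[[0,0,0],[0,0,0],1]]'; python3 - <<'E'
from h import *
o=[]
for c in("top","scene"):
    im,d=bot.read_camera(c);np.savez(f"{c}2.npz",im=im,d=d)
    u=proj(c,[[.563,-.258,.14]])[0].astype(int)
    o.append(cv2.resize(im[u[1]-50:u[1]+50,u[0]-50:u[0]+50,::-1],(400,400),interpolation=cv2.INTER_CUBIC))
cv2.imwrite("pics/l1.png",np.hstack(o))
E
python3 d.py 491 233 160 7.9
```

```text
t: 7.1
eef_pos: [0.5619, -0.2573, 0.1606]
tool_rot: [-0.0, 0.998, 0.069, -0.001]
contact_force: [0.6, 0.3, -1.5]
gripper_width: 0.529
t 7.2 pos [ 561.7 -257.2  160.2] yaw 7.92 zax [-2.e-03  8.e-04 -1.e+00] q [ 0.42  0.46 -0.12  1.76  0.07  0.93 -1.16] F [ 0.4 -0.3 -1.6] w 0.524
turn first (tool axes, deg) [-0.06  0.1   0.02]
shift in final axes mm [-2.700e+00 -4.953e+02  2.000e-01]
```

View pics/l1.png

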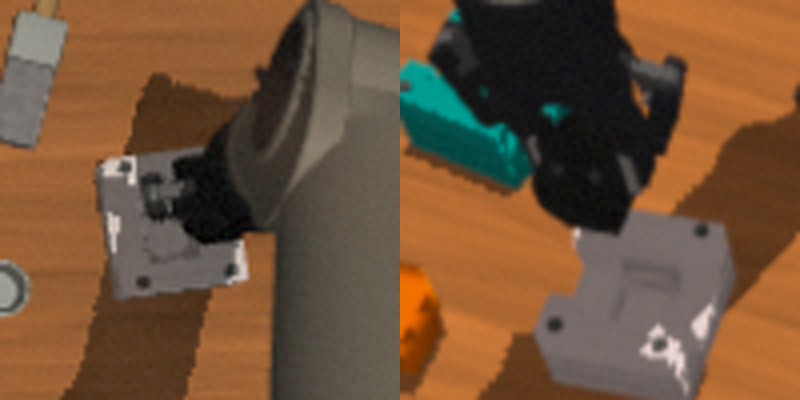

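```bash
python3 -m jog '[[[-2,-20,0],[0,0,0],1],[[0,-43,0],[0,0,0],1],[[0,-43,0],[0,0,0],1],[[0,-43,0],[0,0,0],1],[[0,-43,0],[0,0,0],1],[[0,-43,0],[0,0,0],1],[[0,-43,0],[0,0,0],1],[[0,-43,0],[0,0,0],1],[[0,-43,0],[0,0,0],1],[[0,-43,0],[0,0,0],1],[[0,-43,0],[0,0,0],1],[[0,-43,0],[0,0,0],1]]'; python3 d.py 491 233 60 7.9
```

```text
t: 8.7
eef_pos: [0.4907, 0.2326, 0.161]
tool_rot: [0.0, 0.998, 0.07, -0.0]
contact_force: [0.5, 0.0, -1.2]
gripper_width: 0.525
t 8.7 pos [490.7 232.6 161. ] yaw 8.0 zax [-9.e-04 -2.e-04 -1.e+00] q [-0.31  0.36 -0.3   1.92  0.14  0.88 -2.11] F [ 0.5  0.  -1.2] w 0.525
turn first (tool axes, deg) [0.   0.05 0.1 ]
shift in final axes mm [  0.4  -0.3 101. ]
```

```bash
python3 -m jog '[[[0,0,20],[0,0,0],1],[[0,0,30],[0,0,0],1],[[0,0,30],[0,0,0],1],[[0,0,20],[0,0,0],1],[[0,0,10],[0,0,0],1],[[0,0,8],[0,0,0],1],[[0,0,4],[0,0,0],1],[[0,0,2],[0,0,0],1],[[0,0,0],[0,0,0],1],[[0,0,0],[0,0,0],1]]'; python3 d.py 491 233 32 7.9
```

```text
t: 9.95
eef_pos: [0.4928, 0.2306, 0.0377]
tool_rot: [-0.0, 0.998, 0.069, 0.0]
contact_force: [0.4, -0.1, -2.3]
gripper_width: 0.526
t 9.95 pos [492.8 230.6  37.7] yaw 7.91 zax [ 6.e-04  3.e-04 -1.e+00] q [-0.35  0.54 -0.25  2.    0.22  0.63 -2.18] F [ 0.4 -0.1 -2.3] w 0.526
turn first (tool axes, deg) [-0.01 -0.04  0.01]
shift in final axes mm [-1.5 -2.6  5.7]
```

```bash
python3 - <<'E'
from h import *
o=[]
for c in("top","scene"):
    im,d=bot.read_camera(c);np.savez(f"{c}3.npz",im=im,d=d)
    u=proj(c,[[.491,.233,.03]])[0].astype(int)
    o.append(cv2.resize(im[u[1]-40:u[1]+40,u[0]-40:u[0]+40,::-1],(400,400),interpolation=cv2.INTER_CUBIC))
cv2.imwrite("pics/p1.png",np.hstack(o))
E
```

```text
(no output)
```

View pics/p1.png

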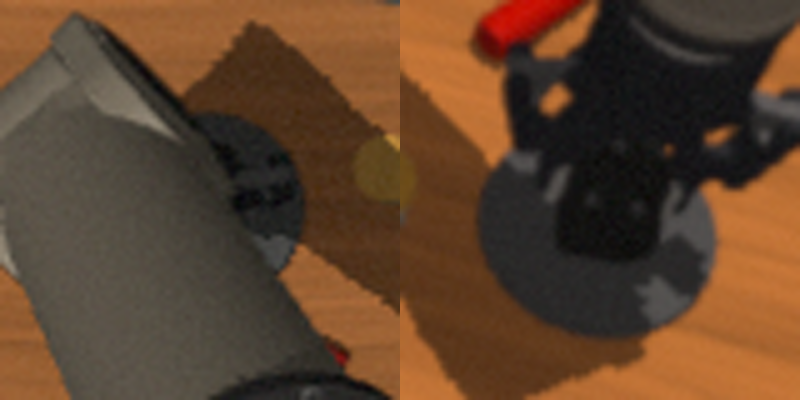

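The heel is upright over the plate (scene crop around (615,200)), well inside the disc. Next I feel for contact.

```bash
for i in 1 2; do python3 -m jog '[[[0,0,1.5],[0,0,0],1],[[0,0,1.5],[0,0,0],1]]'; done; python3 -m jog '[[[0,0,0],[0,0,0],1]]' | grep -E 'eef|force'; python3 d.py
```

```text
t: 10.3
eef_pos: [0.4925, 0.2305, 0.0342]
tool_rot: [-0.0, 0.998, 0.069, 0.0]
contact_force: [0.2, -0.1, -1.8]
gripper_width: 0.53
t: 10.55
eef_pos: [0.4925, 0.2305, 0.0317]
tool_rot: [0.0, 0.998, 0.069, -0.0]
contact_force: [-4.3, -2.0, 17.8]
gripper_width: 0.528
eef_pos: [0.4925, 0.2305, 0.0318]
contact_force: [-2.2, -1.3, 5.8]
t 10.68 pos [492.5 230.5  31.8] yaw 7.92 zax [ 0.e+00 -3.e-04 -1.e+00] q [-0.36  0.55 -0.25  2.    0.23  0.62 -2.19] F [-2.2 -1.3  5.8] w 0.526
```

```bash
python3 -m jog '[[[0,0,0],[0,0,0],-1],[[0,0,0],[0,0,0],-1],[[0,0,0],[0,0,0],-1],[[0,0,0],[0,0,0],-1],[[0,0,0],[0,0,0],-1],[[0,0,0],[0,0,0],-1],[[0,0,0],[0,0,0],-1],[[0,0,0],[0,0,0],-1]]'; python3 -m jog '[[[0,0,-10],[0,0,0],-1],[[0,0,-20],[0,0,0],-1],[[0,0,-25],[0,0,0],-1],[[0,0,-25],[0,0,0],-1],[[0,0,-15],[0,0,-10],-1],[[0,0,0],[0,0,-10],-1],[[0,0,0],[0,0,-10],-1],[[0,0,0],[0,0,-10],-1],[[0,0,0],[0,0,-10],-1]]';python3 - <<'E'
from h import *
o=[]
for c in("top","scene"):
    im,d=bot.read_camera(c);np.savez(f"{c}4.npz",im=im,d=d)
    u=proj(c,[[.491,.233,.03]])[0].astype(int)
    o.append(cv2.resize(im[u[1]-40:u[1]+40,u[0]-40:u[0]+40,::-1],(400,400),interpolation=cv2.INTER_CUBIC))
cv2.imwrite("pics/p2.png",np.hstack(o))
E
python3 d.py 492 230 113 97.9
```

```text
t: 11.68
eef_pos: [0.4925, 0.2305, 0.0313]
tool_rot: [0.0, 0.998, 0.069, 0.0]
contact_force: [-0.2, 0.8, -0.8]
gripper_width: 1.0
t: 12.8
eef_pos: [0.4926, 0.2305, 0.127]
tool_rot: [0.0, 0.874, 0.487, 0.0]
contact_force: [-0.6, 0.7, -0.9]
gripper_width: 0.999
t 12.9 pos [492.7 230.4 126.9] yaw 57.97 zax [ 4.e-04  3.e-04 -1.e+00] q [-0.16  0.44 -0.49  1.94  0.27  0.83 -1.36] F [ 0.3 -0.7 -0.2] w 0.997
turn first (tool axes, deg) [ 2.000e-02 -2.000e-02 -3.993e+01]
shift in final axes mm [-0.3 -0.7 13.9]
```

View pics/p2.png

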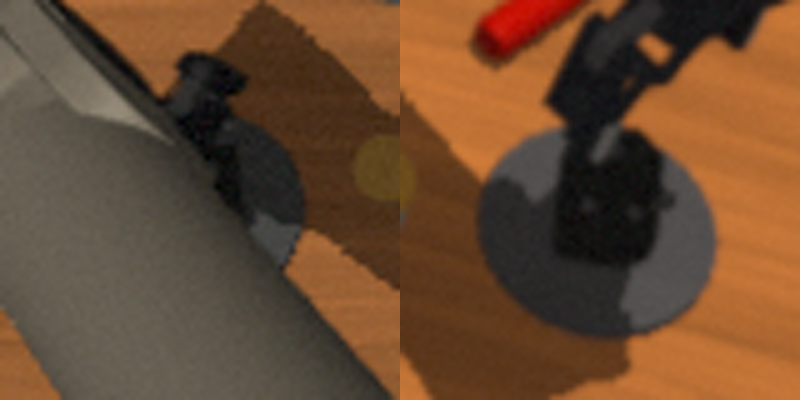

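```bash
python3 -m jog '[[[0,0,0],[0,0,-10],-1],[[0,0,0],[0,0,-10],-1],[[0,0,0],[0,0,-10],-1],[[0,0,0],[0,0,-10],-1],[[0,0,0],[0,0,0],-1],[[0,0,0],[0,0,0],-1]]';python3 - <<'E'
from h import *
z=np.load("scene0.npz");P=pts("scene",z['d']);im=z['im'].astype(int)
m=(im[...,0]>120)&(im[...,1]<60)&(im[...,2]<60);m[:, :380]=0;m[:,470:]=0
Q=P[m];print(len(Q),Q.min(0),Q.max(0))
E
python3 d.py 492 230 31 97.9
```

```text
t: 13.65
eef_pos: [0.4926, 0.2304, 0.1265]
tool_rot: [0.0, 0.658, 0.753, 0.0]
contact_force: [0.9, -0.5, -0.0]
gripper_width: 1.001
224 [3.34380851e-01 1.45189619e-01 2.24717143e-04] [1.01502953 0.20719555 0.88831743]
t 13.65 pos [492.6 230.4 126.5] yaw 97.63 zax [ 2.e-04 -1.e-04 -1.e+00] q [-0.04  0.47 -0.65  1.93  0.37  0.86 -0.75] F [ 0.9 -0.5 -0. ] w 1.001
turn first (tool axes, deg) [ 0.01  0.01 -0.27]
shift in final axes mm [-0.4 -0.6 95.5]
```

```bash
python3 -m jog '[[[0,0,20],[0,0,-0.3],-1],[[0,0,25],[0,0,0],-1],[[0,0,25],[0,0,0],-1],[[0,0,15],[0,0,0],-1],[[0,0,8],[0,0,0],-1],[[0,0,0],[0,0,0],-1],[[0,0,0],[0,0,0],-1]]'; python3 d.py 492.5 230.5 31 97.9
```

```text
t: 14.52
eef_pos: [0.493, 0.2308, 0.0339]
tool_rot: [0.0, 0.655, 0.756, 0.001]
contact_force: [-0.2, -0.3, 0.3]
gripper_width: 0.999
t 14.53 pos [493.  230.8  33.9] yaw 98.21 zax [ 1.1e-03  5.0e-04 -1.0e+00] q [-0.11  0.6  -0.56  1.98  0.49  0.69 -0.84] F [-0.2 -0.3  0.3] w 0.999
turn first (tool axes, deg) [ 0.06 -0.02  0.31]
shift in final axes mm [-0.3 -0.5  2.9]
```

```bash
python3 -m jog '[[[0,0,3],[0,0,0.3],-1],[[0,0,0],[0,0,0],0],[[0,0,0],[0,0,0],0.1],[[0,0,0],[0,0,0],0.2],[[0,0,0],[0,0,0],0.3],[[0,0,0],[0,0,0],1],[[0,0,0],[0,0,0],1],[[0,0,0],[0,0,0],1],[[0,0,0],[0,0,0],1],[[0,0,0],[0,0,0],1],[[0,0,0],[0,0,0],1]]' 30; python3 d.py;python3 - <<'E'
from h import *
o=[]
for c in("top","scene"):
    im,d=bot.read_camera(c)
    u=proj(c,[[.491,.233,.03]])[0].astype(int)
    o.append(cv2.resize(im[u[1]-40:u[1]+40,u[0]-40:u[0]+40,::-1],(400,400),interpolation=cv2.INTER_CUBIC))
cv2.imwrite("pics/p3.png",np.hstack(o))
E
```

```text
t: 15.9
eef_pos: [0.4928, 0.2306, 0.0306]
tool_rot: [0.0, 0.657, 0.754, 0.0]
contact_force: [-0.3, -0.7, 5.5]
gripper_width: 0.7
t 15.9 pos [492.8 230.6  30.6] yaw 97.92 zax [ 5.e-04  1.e-04 -1.e+00] q [-0.12  0.61 -0.56  1.98  0.5   0.69 -0.85] F [-0.3 -0.7  5.5] w 0.7
```

View pics/p3.png

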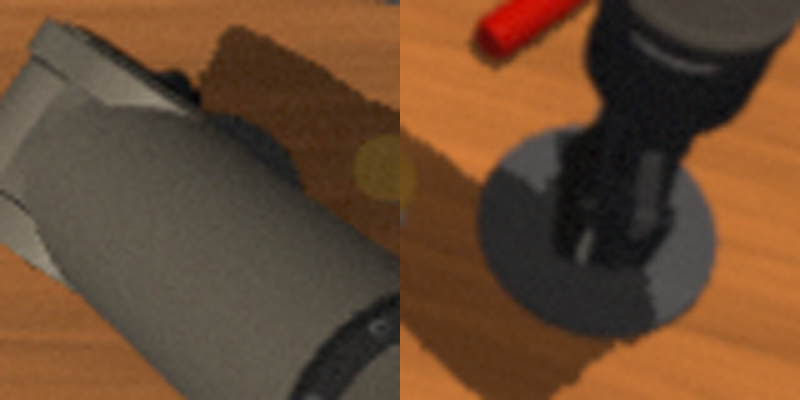

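```bash
python3 -m jog '[[[0,0,-4],[0,0,0],1],[[0,0,-10],[0,0,0],1],[[0,0,-20],[0,0,0],1],[[0,0,-25],[0,0,0],1],[[0,0,-25],[0,0,0],1],[[0,0,-25],[0,0,0],1],[[0,0,-5],[0,0,0],1],[[0,0,0],[0,0,0],1]]' 60; python3 d.py 458.7 -3 140 78.1
```

```text
t: 17.0
eef_pos: [0.4925, 0.2303, 0.1446]
tool_rot: [0.0, 0.657, 0.754, 0.0]
contact_force: [-0.0, -0.6, -1.7]
gripper_width: 0.692
t 17.0 pos [492.5 230.3 144.6] yaw 97.91 zax [ 6.e-04 -1.e-04 -1.e+00] q [-0.02  0.45 -0.66  1.92  0.35  0.89 -0.72] F [-0.  -0.6 -1.7] w 0.692
turn first (tool axes, deg) [ 0.04  0.   19.81]
shift in final axes mm [-235.3   15.     4.6]
```

```bash
python3 -m jog '[[[0,0,0],[0,0,9.9],1],[[0,0,0],[0,0,9.9],1],[[-29,2,0],[0,0,0],1],[[-29,2,0],[0,0,0],1],[[-29,2,0],[0,0,0],1],[[-29,2,0],[0,0,0],1],[[-29,2,0],[0,0,0],1],[[-30,2,0],[0,0,0],1],[[-30,2,0],[0,0,0],1],[[-30,1,0],[0,0,0],1],[[0,0,0],[0,0,0],1],[[0,0,0],[0,0,0],1]]'; python3 d.py 458.7 -3 110 78.1;  python3 - <<'E'
from fit import *
S=surf(lambda x,y:np.maximum(h_heel(x,y),0),R=.04)
d=np.load("scene4.npz")['d'];P=pts("scene",d)
# heel top pixels: z>0.05 on plate region
m=(P[...,2]>.052)&(P[...,2]<.066)&(np.hypot(P[...,0]-.492,P[...,1]-.23)<.05)&(d>0)
print(m.sum(),P[m].mean(0).round(4),P[m].min(0).round(3),P[m].max(0).round(3))
for c,v in(("scene","0"),("top","0")):
    d=np.load(c+v+".npz")['d'];P=pts(c,d);m=(np.abs(P[...,0]-.35)<.1)&(np.abs(P[...,1])<.1)&(d>0);print(c,np.median(P[m][:,2]))
E
```

```text
t: 18.5
eef_pos: [0.4585, -0.0021, 0.1438]
tool_rot: [-0.0, 0.776, 0.63, -0.0]
contact_force: [-0.9, -0.1, -1.2]
gripper_width: 0.692
t 18.5 pos [458.5  -2.1 143.8] yaw 78.13 zax [-9.e-04  5.e-04 -1.e+00] q [ 0.35  0.29 -0.55  2.11  0.21  0.8  -0.54] F [-0.9 -0.1 -1.2] w 0.692
turn first (tool axes, deg) [-0.05 -0.02  0.03]
shift in final axes mm [-0.9  0.4 33.8]
389 [0.5003 0.2314 0.0608] [0.461 0.205 0.052] [0.526 0.256 0.065]
scene 0.001635986690015634
top -0.0002294296888381009
```

```bash
python3 -m jog '[[[-0.9,0.4,15],[0,0,0],1],[[0,0,20],[0,0,0],1],[[0,0,15],[0,0,0],1],[[0,0,0],[0,0,0],1],[[0,0,0],[0,0,0],1]]'; python3 d.py 458.5 -3 70 78.1;  python3 - <<'E'
from h import *
o=[]
for c in("top","scene"):
    im,d=bot.read_camera(c);np.savez(f"{c}5.npz",im=im,d=d)
    u=proj(c,[[.458,-.003,.06]])[0].astype(int)
    o.append(cv2.resize(im[u[1]-40:u[1]+40,u[0]-40:u[0]+40,::-1],(400,400),interpolation=cv2.INTER_CUBIC))
cv2.imwrite("pics/j1.png",np.hstack(o))
E
```

```text
t: 19.12
eef_pos: [0.4593, -0.0032, 0.0944]
tool_rot: [-0.0, 0.776, 0.63, 0.0]
contact_force: [-0.4, 0.6, -0.9]
gripper_width: 0.69
t 19.12 pos [459.3  -3.2  94.4] yaw 78.15 zax [ 2.e-04  2.e-04 -1.e+00] q [ 0.31  0.37 -0.52  2.15  0.29  0.69 -0.61] F [-0.4  0.6 -0.9] w 0.69
turn first (tool axes, deg) [ 0.01 -0.02  0.05]
shift in final axes mm [-0.  -0.8 24.4]
```

View pics/j1.png

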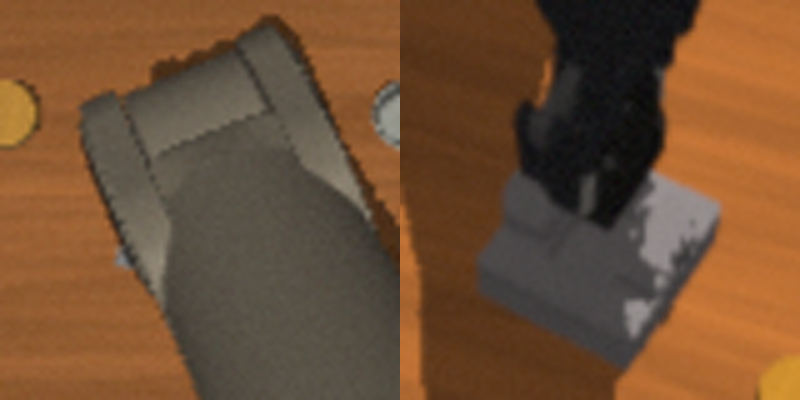

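Heel is above the pocket, square end toward +x like the pocket. I lower it in stages and watch the forces.

```bash
python3 -m jog '[[[0,-0.5,10],[0,0,0],1],[[0,0,10],[0,0,0],1],[[0,0,5],[0,0,0],1],[[0,0,4],[0,0,0],1],[[0,0,3],[0,0,0],1],[[0,0,0],[0,0,0],1]]'; python3 d.py 458.7 -3 58 78.1; 
```

```text
t: 19.98
eef_pos: [0.4585, -0.0034, 0.0621]
tool_rot: [-0.0, 0.776, 0.63, -0.0]
contact_force: [0.5, -0.9, -1.6]
gripper_width: 0.691
t 19.98 pos [458.5  -3.4  62.1] yaw 78.12 zax [-3.e-04  0.e+00 -1.e+00] q [ 0.28  0.43 -0.49  2.17  0.34  0.62 -0.66] F [ 0.5 -0.9 -1.6] w 0.691
turn first (tool axes, deg) [-0.02  0.    0.02]
shift in final axes mm [0.4 0.1 4.1]
```

```bash
for i in 1 2 3; do python3 -m jog '[[[0,0,2],[0,0,0],1],[[0,0,2],[0,0,0],1],[[0,0,0],[0,0,0],1]]' | grep -E 'eef|force'; done
```

```text
eef_pos: [0.4584, -0.0034, 0.0582]
contact_force: [-0.2, 0.4, -0.9]
eef_pos: [0.4584, -0.0034, 0.0541]
contact_force: [-0.3, -0.3, -1.8]
eef_pos: [0.4584, -0.0034, 0.0501]
contact_force: [0.0, 0.4, -1.5]
```

```bash
for i in 1 2 3; do python3 -m jog '[[[0,0,1],[0,0,0],1],[[0,0,1],[0,0,0],1],[[0,0,0],[0,0,0],1]]' | grep -E 'eef|force|tool'; done
```

```text
eef_pos: [0.4585, -0.0034, 0.0482]
tool_rot: [-0.0, 0.776, 0.63, -0.0]
contact_force: [-0.0, -0.3, -1.9]
eef_pos: [0.4585, -0.0034, 0.0462]
tool_rot: [-0.0, 0.776, 0.63, -0.0]
contact_force: [-0.5, 0.1, -1.8]
eef_pos: [0.4585, -0.0034, 0.0442]
tool_rot: [-0.0, 0.776, 0.63, -0.0]
contact_force: [0.5, -0.5, -0.8]
```

No contact yet, 3.6 mm to go. I continue in fine steps.

```bash
for i in 1 2 3 4; do python3 -m jog '[[[0,0,0.8],[0,0,0],1],[[0,0,0],[0,0,0],1]]' | grep -E 'eef|force'; done
```

```text
eef_pos: [0.4585, -0.0034, 0.0435]
contact_force: [0.8, 0.2, -2.5]
eef_pos: [0.4585, -0.0034, 0.0426]
contact_force: [-0.8, -0.2, -1.3]
eef_pos: [0.4585, -0.0034, 0.0418]
contact_force: [-0.7, -0.4, -1.3]
eef_pos: [0.4585, -0.0034, 0.041]
contact_force: [-0.4, 0.4, -1.9]
```

```bash
for i in 1 2; do python3 -m jog '[[[0,0,0.6],[0,0,0],1],[[0,0,0],[0,0,0],1]]' | grep -E 'eef|force'; done
```

```text
eef_pos: [0.4586, -0.0034, 0.0408]
contact_force: [-0.6, 0.4, 5.8]
eef_pos: [0.4586, -0.0034, 0.0408]
contact_force: [-5.4, -0.2, 14.0]
```

Floor reached at TCP 40.8 mm, where 40.6 was expected for fully home. I release, retreat and check.

```bash
python3 -m jog '[[[0,0,-0.5],[0,0,0],1],[[0,0,0],[0,0,0],-1],[[0,0,0],[0,0,0],-1],[[0,0,0],[0,0,0],-1],[[0,0,0],[0,0,0],-1],[[0,0,0],[0,0,0],-1],[[0,0,0],[0,0,0],-1]]'; python3 -m jog '[[[0,0,-10],[0,0,0],-1],[[0,0,-20],[0,0,0],-1],[[0,0,-30],[0,0,0],-1],[[0,0,-40],[0,0,0],-1],[[0,0,-40],[0,0,0],-1],[[40,0,0],[0,0,0],-1],[[50,0,0],[0,0,0],-1],[[50,0,0],[0,0,0],-1],[[50,0,0],[0,0,0],-1],[[50,0,0],[0,0,0],-1],[[0,0,0],[0,0,0],-1],[[0,0,0],[0,0,0],-1]]'; python3 - <<'E'
from fit import *
o=[];data={}
for c in("top","scene"):
    im,d=bot.read_camera(c);data[c]=d;np.savez(f"{c}6.npz",im=im,d=d)
    u=proj(c,[[.458,-.003,.06]])[0].astype(int)
    o.append(cv2.resize(im[u[1]-40:u[1]+40,u[0]-40:u[0]+40,::-1],(400,400),interpolation=cv2.INTER_CUBIC))
    P=pts(c,d);m=(np.hypot(P[...,0]-.4586,P[...,1]+.0034)<.015)&(d>0);print(c,"top z",np.median(P[m][:,2]))
    m=(np.hypot(P[...,0]-.36,P[...,1]+.0034)<.03)&(d>0);print("bench",np.median(P[m][:,2]))
cv2.imwrite("pics/j2.png",np.hstack(o))
def hj(x,y):
    z=np.where((np.abs(x)<.048)&(np.abs(y)<.046),.034,0.)
    z=np.where((x>-.020)&(x<.022)&(np.abs(y)<.046)&(np.abs(y)>.0255),.066,z)
    return np.where(inoct(x,y,.030,.023,.012),.070,z)
fit(surf(hj),(.4586,-.0034,-.207),data)
E
python3 d.py
```

```text
t: 24.6
eef_pos: [0.4586, -0.0034, 0.0404]
tool_rot: [0.0, 0.776, 0.63, 0.0]
contact_force: [-0.6, -0.7, 0.3]
gripper_width: 0.997
t: 26.1
eef_pos: [0.5077, 0.2308, 0.1805]
tool_rot: [0.0, 0.776, 0.63, -0.0]
contact_force: [-0.2, 0.4, -1.1]
gripper_width: 1.001
top top z 0.06882139646883334
bench 0.7025308538108721
scene top z 0.07190397957621925
bench 0.0012411330302988244
top [458.33  -2.78 -19.68] 2.432209715505507
scene [456.75  -5.03 -20.81] 2.048509266663995
t 26.2 pos [508.  229.7 180.4] yaw 78.02 zax [-2.0e-04 -1.2e-03 -1.0e+00] q [-0.04  0.41 -0.63  1.86  0.29  0.97 -1.  ] F [-0.1 -0.1 -0.5] w 1.001
```

View pics/j2.png

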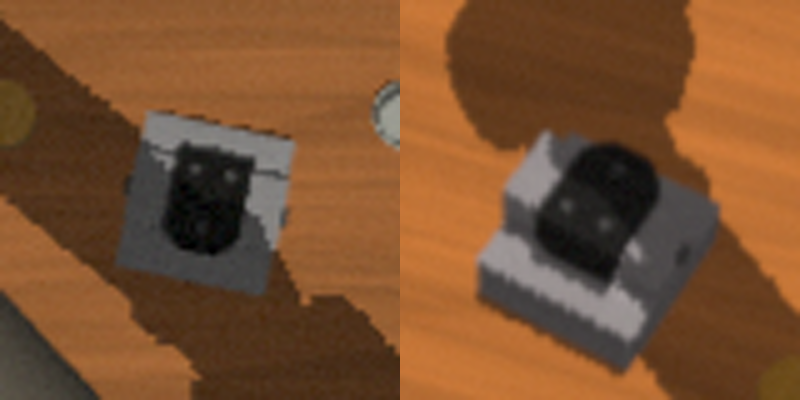

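The heel sits aligned in the jig, between the cheeks, with its square end toward +x. Its top measures about 69 to 71 mm (70 expected), and the arm is clear. I hand in.

```bash
python3 -c "
from station import bot
print(bot.hand_in())"
```

```text
the job is handed in; nothing more can be done
None
```

I lifted the black heel out of the aluminium mould by its long sides and stood it on the round plate. After letting go, I took it up again by its ends and lowered it into the jig's pocket, square end toward +x like the pocket. It is released there, the arm is clear, and I handed the job in after about 26 s (no verdict is reported).

**Last checks:**
- **Depth in the pocket:** contact came at a TCP height of 40.8 mm, against 40.6 mm expected for fully home. The heel's top measured 69 mm (top camera) and 72 mm (scene camera), or about 71 mm once the scene camera's bench reading is taken off; 70 mm is nominal.
- **Position:** the two cameras' fits of the heel and jig together differ by about 2 mm, within their calibration error. The final pictures show the heel seated and aligned between the cheeks.
- **Contact:** the last force reading was about zero, so nothing was touching the robot.
- **Bystanders:** I did not measure their positions afterwards. No unexpected contact force showed at any check during the moves.

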